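# Sweep the used stoppers into the bench pan

### The job

Clear up the three used rubber stoppers: with the fingertips, sweep each one across the desk through the open mouth of the blue bench pan, up its little ramp and fully onto its flat floor. Only push them along - never grip, lift or carry them, and do not press or jam them hard - and leave the three capped vials and the pink beaker standing where they are.

Things in the scene. Friction and masses are not known exactly. Their poses are not given: they have to be found in the camera images.
- pan: Blue dustpan-like bench pan, fixed. Origin: on the desk under its middle; x from the mouth to the back, y across, z up. Mouth at x=-80 mm; ramp rises 0 to 3 mm up to x=-45, then flat floor 3 mm thick to the back wall (inside x=75). Side walls from x=-45, inside y=+-70, 3 thick; ahead of them cheeks flare to y=+-90 at the mouth. Walls with rim 31 mm high. Hanging loop to x=99 behind.
- stopper_1: Tapered rubber stopper, reddish brown, the largest, standing upright and loose on the desk, wide end 27 mm across, 24 mm high, about 20 g; it slides when pushed low down and contacts behave like an upright cylinder of radius 13.4 mm. Origin: centre of its underside, z up.
- stopper_2: Tapered rubber stopper, black, the smallest, standing upright and loose on the desk, wide end 22 mm across, 20 mm high, about 20 g; it slides when pushed low down and contacts behave like an upright cylinder of radius 10.9 mm. Origin: centre of its underside, z up.
- stopper_3: Tapered rubber stopper, reddish brown, the middle size, standing upright and loose on the desk, wide end 25 mm across, 22 mm high, about 20 g; it slides when pushed low down and contacts behave like an upright cylinder of radius 12.4 mm. Origin: centre of its underside, z up.
- vial_1: Small capped glass sample vial with a white cap, 22 mm across and 58 mm high, standing loose; leave it alone. Origin: centre of its underside.
- vial_2: Small capped glass sample vial with a red cap, 22 mm across and 58 mm high, standing loose; leave it alone. Origin: centre of its underside.
- vial_3: Small capped glass sample vial with a black cap, 22 mm across and 58 mm high, standing loose; leave it alone. Origin: centre of its underside.
- beaker_pink: Small beaker with pink contents, 52 mm across and 64 mm high, standing loose; leave it alone. Origin: centre of its underside.
Things that resemble listed ones, but are neither listed nor needed, are in the scene too. What is shaped like the stopper_3 but purple is not meant. What is shaped like the stopper_2 but red is not meant.

How it is judged:
By the outcome, as a careful person would: the job done as asked, in the order asked, and still so for the second after the job is handed in, with the robot touching nothing.
It also fails if it takes over 64 s, if anything falls off the work surface, if the arm or the gripper's body presses on something with over 40 N, if the wrist force passes 120 N, or if a joint passes its speed limit or range.

### The arm

A 6-joint arm with a two-finger parallel gripper is mounted at the origin on a cart in front of the work surface, level with it; the furniture and walls round the work are solid. World frame = base frame: x ahead of the robot, y to its left, z up, the work surface at z = 0. Lengths are in mm, angles in rad, forces in N, time in s.
With the tool pointing down it reaches from about 425 to 925 mm from the base axis. Payload 12.5 kg.
Tool frame: the origin (TCP) lies midway between the tips of the shut fingers; the grasp point (between the pads) lies 19 mm behind it; z points along the fingers, y is the line along which they close (so a half turn about z gives the same grasp; the last joint's range is limited). The gripper opens to 85 mm and grips with 20 to 120 N. Pads are 22 mm wide; open, the fingers measure 114 mm over their backs; the gripper's body (76 mm by 85 mm) begins 54 mm behind the grasp point. The pads swing forward as they close: fully open they stand 13 mm farther back than shut.
Start: joints at [-1.223, 0.491, 1.559, -0, 1.092, -0.106], TCP at [274.014, -561.748, 231.327] pointing down, gripper open.
Joint ranges: [-3.1, 3.1], [-0.84, 2.19], [0.05, 2.79], [-1.13, 4.28], [0.06, 2.93], [-2.69, 2.69]. Speed limits (rad/s): [2.22, 2.22, 2.79, 3.14, 3.14, 3.14].

### API

Orientations are given as a unit quaternion [w, x, y, z].
In Python, from cell import r, snapshot, camera_params gives the robot as it stands. The module is installed in compiled form; this text tells all that it offers.
- The arm moves only by the tool apply_moves, never from a script. Its argument "targets" is text: rows parted by semicolons, each of 5 numbers parted by spaces: the shift along the tool's x, y, z in mm, then the turn about the tool's z in rad, then the finger opening in mm, from 0 to 85.4. In form: tx ty tz spin jaw; .... A call has 1 to 10 rows; each row shifts and turns the commanded pose from where the row before left it, along the tool's axes as they then stand; what a row does not reach is not made up. A row lasts 1/8 s, in which the tool goes at most 62.5 mm and 10.7 degrees, less where a joint would pass 70% of its speed; a pose out of reach is approached as far as the arm can. A call is refused whole if a number of a shift passes 62.5 or a number of a turn 0.188, either way. A call with a gripper value outside its range is refused whole. The fingers move at their own pace and stop on an object; "grip_force" is the grip in N (left out, the last holds). Time passes only in rows, so rows that do not move let the fingers close. It gives the time, the measured TCP pose, the force, the opening and the grip force at its end, in the units of the state.
- r.get_state(): the state, without advancing time (a new reading comes with each control period).
- snapshot(name): name is "side" or "top" or "wrist"; returns (picture, depth): 420x560x3 uint8, blue, green, red; 420x560 float32, mm along the optical axis (not along the pixel's ray), 0 where there is no reading.
- camera_params(name): a dict with "K" (3x3 intrinsics, pixels), "dist" ([k1, k2, p1, p2, k3] as OpenCV has them; the pictures are not rectified), "eye" and "orientation" of the camera in the world. Camera axes: x right, y up, looking along -z (the intrinsics and any distortion apply to the point x, -y, -z); pixel columns grow to the right and rows downward; lengths in mm; the calibration is good to about 2 mm. A picture is of the moment at which its call begins: read the wrist's pose just before it. camera_params takes no time and is no camera call; for the wrist camera it gives the pose at the moment of the call.
- r.hand_in(): hands the job in; it is judged then, once.
The state is a dict: "time_s": time; "q": joint angles; "qd": joint speeds; "effort": joint torques, N m; "eef_pos": TCP position; "tcp_rot": TCP orientation; "force": force on the tool from outside, world axes, zero at the start; "moment": the same for the moment, N m; "opening": finger opening in mm; "gripper_force": force on a finger pad.
Only numpy, scipy, OpenCV 4.12 (cv2) and the standard library are available. Lean on these libraries where they do the work, as an engineer would, in place of code of your own. Each camera call takes 0.05 s, during which the arm holds its last target. There are 200 camera calls.

## Working session

There is one attempt and no reset: what is moved stays moved. The work goes in short steps, Python scripts to look and compute and a tool call to move; the robot and the scene stay as the last step left them, time stands still between calls to the robot, and variables do not carry over. Pictures are saved under pics/ and viewed, at most 10 in all, crops included, and the job is handed in when it is done.

Besides the shell and the picture viewer there is one more tool, called after "Call:" as a command line: name --argument value ..., lists and objects as JSON in quotes. apply_moves: Moves the arm, as the interface text tells. Its arguments: {"type":"object","properties":{"targets":{"type":"string"},"grip_force":{"type":"number"}},"required":["targets"]}

```bash
mkdir -p pics; cat > h.py <<'E'
import numpy as np, cv2
from scipy.spatial.transform import Rotation as R
from cell import r, snapshot, camera_params
def rot(o):
    o=np.array(o,float)
    return o if o.shape==(3,3) else R.from_quat(o[[1,2,3,0]]).as_matrix()
def world(cp,d):
    "HxWx3 world points from depth"
    h,w=d.shape
    uv=np.stack(np.meshgrid(np.arange(w),np.arange(h)),-1).reshape(-1,1,2).astype(np.float64)
    n=cv2.undistortPoints(uv,np.array(cp["K"],float),np.array(cp["dist"],float)).reshape(h,w,2)
    P=np.stack([n[...,0]*d,-n[...,1]*d,-d],-1)
    return P@rot(cp["orientation"]).T+np.array(cp["eye"])
E
python3 - <<'E'
from h import *
for n in("top","side"):
    cp=camera_params(n); im,d=snapshot(n); W=world(cp,d)
    np.savez(f"pics/{n}.npz",im=im,d=d,W=W); cv2.imwrite(f"pics/{n}.png",im); print(n,cp)
s=r.get_state();print(s)
E
```

```text
top {'K': array([[438.00162584,   0.        , 283.2182276 ],
       [  0.        , 438.00162584, 208.60155479],
       [  0.        ,   0.        ,   1.        ]]), 'dist': array([-0.04540117,  0.        ,  0.        ,  0.        ,  0.        ]), 'eye': array([448.01819659, -53.70263547, 993.1413039 ]), 'orientation': array([-0.70441784, -0.02385048,  0.02358457,  0.70899255])}
side {'K': array([[409.79025513,   0.        , 277.46871851],
       [  0.        , 409.79025513, 207.90731304],
       [  0.        ,   0.        ,   1.        ]]), 'dist': array([-0.03384542,  0.        ,  0.        ,  0.        ,  0.        ]), 'eye': array([ 467.78456515, -758.57448188,  508.27537069]), 'orientation': array([ 0.88560945,  0.4613533 , -0.02618736, -0.04651079])}
{'time_s': 0.1, 'q': array([-1.22258308e+00,  4.91473522e-01,  1.55936848e+00, -4.55718112e-06,
        1.09172853e+00, -1.05599267e-01]), 'qd': array([ 0.00112193, -0.00179082, -0.00143234,  0.0011923 ,  0.0021745 ,
        0.00044427]), 'effort': array([ 3.11974152e-03, -6.19445658e+01, -2.62026143e+01, -9.21347419e-05,
        2.93144185e-03, -1.28658820e-05]), 'eef_pos': array([ 273.94942265, -561.54308112,  230.80908321]), 'tcp_rot': array([-4.85103203e-04,  9.74366685e-01,  2.24965161e-01, -6.11732981e-05]), 'force': array([-0.06785867, -0.07919365, -0.0365014 ]), 'moment': array([0.00823981, 0.0263533 , 0.00575075]), 'gripper_force': 0.0, 'opening': 85.49816997880617}
```

View pics/top.png

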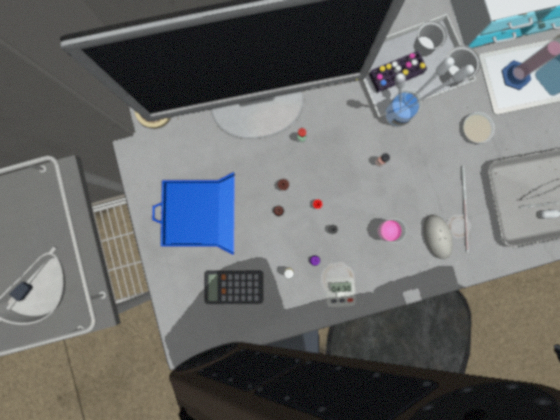

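View pics/side.png

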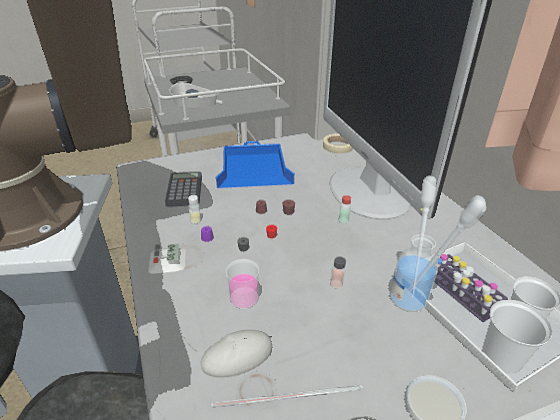

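The top view shows the pan at about (200,212) with its mouth to the right. The brown stoppers are at (283,184) and (278,211), the black one at (333,229). Decoys: red at (316,203), purple at (314,260). Vials are at (302,134), (382,159) and (289,273), the beaker at (391,231).

```bash
cat > m.py <<'E'
from h import *
def blobs(n,im,W,pts,rad=30):
    for k,(u,v) in pts.items():
        # seed window, world points above desk near seed
        c=W[v,u]; D=np.hypot(*(W[...,:2]-c[:2]).transpose(2,0,1))
        m=(W[...,2]>8)&(D<rad)&(W[...,2]<80)
        ncc,l=cv2.connectedComponents(m.astype(np.uint8)); m=(l==l[v,u])&m
        P=W[m]; top=P[P[:,2]>np.percentile(P[:,2],95)-5]
        (cx,cy),rr=cv2.minEnclosingCircle(top[:,:2].astype(np.float32))
        print(n,k,m.sum(),"mean",P.mean(0).round(1),"topc",top.mean(0).round(1),"enc",round(cx,1),round(cy,1),round(rr,1),"bgr",im[m].mean(0).round())
if __name__=="__main__":
    z=np.load("pics/top.npz")
    blobs("top",z["im"],z["W"],dict(bA=(283,184),bB=(278,211),blk=(333,229),red=(317,204),pur=(314,260),v1=(289,273),v2=(302,133),v3=(384,158),bk=(391,231)),35)
    W=z["W"]; im=z["im"].astype(int)
    print("desk",W[150,270],W[240,270])
    m=(im[...,0]>120)&(im[...,2]<60)&(im[...,1]<110);m[:,:150]=0;m[:,240:]=0
    P=W[m&(W[...,2]<60)]; hi=P[P[:,2]>22]; print(m.sum(),P.min(0),P.max(0))
    print("rim rect",cv2.minAreaRect(hi[:,:2].astype(np.float32)))
    print("all rect",cv2.minAreaRect(P[:,:2].astype(np.float32)))
    for u,v in [(235,175),(234,251),(222,182),(221,245),(163,181),(163,246),(154,212),(235,212),(200,212)]: print((u,v),W[v,u].round(1))
    z=np.load("pics/side.npz")
    blobs("side",z["im"],z["W"],dict(bA=(289,207),bB=(262,207),blk=(243,244),red=(272,232),pur=(207,234),v1=(195,212),v2=(345,212),v3=(339,272)),35)
    b=cv2.resize(np.load("pics/top.npz")["im"][120:300,140:410],None,fx=2.9,fy=2.9,interpolation=cv2.INTER_CUBIC); cv2.imwrite("pics/topc.png",b)
E
python3 m.py
```

```text
top bA 111 mean [567.8 -54.1  23.3] topc [568.1 -53.6  24. ] enc 567.7 -53.7 13.3 bgr [ 66.  72. 101.]
top bB 82 mean [509.9 -43.   19.2] topc [510.  -42.4  21.8] enc 510.2 -42.9 10.2 bgr [64. 69. 94.]Traceback (most recent call last):
  File "m.py", line 13, in <module>
    blobs("top",z["im"],z["W"],dict(bA=(283,184),bB=(278,211),blk=(333,229),red=(317,204),pur=(314,260),v1=(289,273),v2=(302,133),v3=(384,158),bk=(391,231)),35)
    ~~~~~^^^^^^^^^^^^^^^^^^^^^^^^^^^^^^^^^^^^^^^^^^^^^^^^^^^^^^^^^^^^^^^^^^^^^^^^^^^^^^^^^^^^^^^^^^^^^^^^^^^^^^^^^^^^^^^^^^^^^^^^^^^^^^^^^^^^^^^^^^^^^^^^^^^^^^^
  File "m.py", line 8, in blobs
    P=W[m]; top=P[P[:,2]>np.percentile(P[:,2],95)-5]
                         ~~~~~~~~~~~~~^^^^^^^^^^^
    return _quantile_unchecked(
        a, q, axis, out, overwrite_input, method, keepdims, weights)
    return _ureduce(a,
                    func=_quantile_ureduce_func,
    ...<5 lines>...
                    overwrite_input=overwrite_input,
                    method=method)
    r = func(a, **kwargs)
    result = _quantile(arr,
                       quantiles=q,
    ...<2 lines>...
                       out=out,
                       weights=wgt)
    slices_having_nans = np.isnan(arr[-1, ...])
                                  ~~~^^^^^^^^^
IndexError: index -1 is out of bounds for axis 0 with size 0
```

```bash
python3 - <<'E'
s=open("m.py").read()
s=s.replace("c=W[v,u]; D","Q=W[v-6:v+7,u-6:u+7].reshape(-1,3); Q=Q[(Q[:,2]>8)&(Q[:,2]<90)]\n        if len(Q)<3: print(n,k,'no depth'); continue\n        c=np.median(Q,0); D")
s=s.replace("        ncc,l=cv2.connectedComponents(m.astype(np.uint8)); m=(l==l[v,u])&m\n","").replace(",35)",",28)")
open("m.py","w").write(s)
E
python3 m.py
```

```text
top bA 111 mean [567.8 -54.1  23.3] topc [568.1 -53.6  24. ] enc 567.7 -53.7 13.3 bgr [ 66.  72. 101.]
top bB 82 mean [509.9 -43.   19.2] topc [510.  -42.4  21.8] enc 510.2 -42.9 10.2 bgr [64. 69. 94.]
top blk 71 mean [ 467.7 -163.6   19.1] topc [ 467.6 -163.3   19.7] enc 467.9 -163.5 10.6 bgr [86. 87. 86.]
top red 74 mean [ 524.2 -130.3   19.6] topc [ 524.2 -130.    20. ] enc 524.3 -130.1 10.6 bgr [ 56.  58. 193.]
top pur 83 mean [ 398.6 -123.    19.4] topc [ 398.1 -123.6   21.4] enc 398.1 -123.2 10.2 bgr [150.  67. 115.]
top v1 83 mean [374.5 -64.4  53.8] topc [373.3 -64.1  58.4] enc 373.2 -64.0 9.5 bgr [198. 202. 200.]
top v2 119 mean [674.4 -95.4  45.3] topc [678.1 -95.5  57.4] enc 677.8 -95.3 9.5 bgr [103. 114. 154.]
top v3 132 mean [ 619.6 -270.7   45.1] topc [ 621.9 -274.2   57.9] enc 622.5 -274.0 10.0 bgr [ 99. 101. 111.]
top bk 558 mean [ 463.3 -290.1   40. ] topc [ 463.  -294.4   62.3] enc 463.3 -288.3 26.7 bgr [168. 129. 190.]
desk [649.53993861 -24.10820773   1.05442005] [ 4.43757533e+02 -2.31843985e+01  8.10897816e-02]
3754 [418.06246529  59.15491238  -4.47114919] [592.7
[... 727 characters left out ...]
1.4] enc 511.3 -42.4 11.6 bgr [ 84.  85. 113.]
side blk 115 mean [ 468.1 -165.2   17.7] topc [ 468.  -163.3   20.1] enc 467.8 -162.7 11.1 bgr [96. 96. 95.]
side red 108 mean [ 524.3 -131.8   17.6] topc [ 524.5 -130.1   19.9] enc 524.4 -128.6 12.3 bgr [ 64.  65. 191.]
side pur 125 mean [ 399.  -126.8   17.8] topc [ 398.7 -124.2   21.3] enc 398.6 -123.5 11.4 bgr [166.  81. 133.]
side v1 263 mean [373.8 -69.8  36.4] topc [373.9 -65.4  57.6] enc 373.9 -63.7 9.5 bgr [178. 189. 187.]
side v2 257 mean [ 676.7 -100.2   36.3] topc [678.1 -95.9  57.9] enc 679.7 -95.3 10.2 bgr [153. 163. 174.]
side v3 359 mean [ 620.6 -279.9   38.1] topc [ 622.1 -276.3   57.9] enc 622.2 -275.0 10.1 bgr [139. 143. 154.]
```

View pics/topc.png

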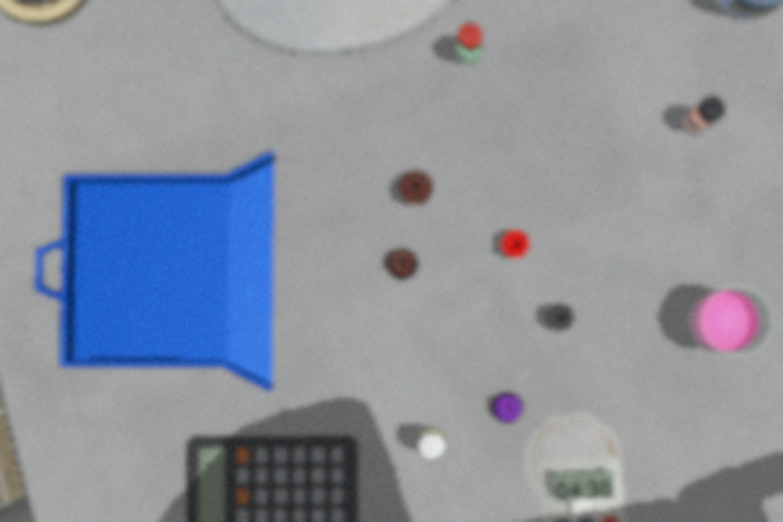

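The crop confirms it: brown stoppers at crop (413,187) and (402,264), which measure S1 (568,-54, 24 high) and S3 (510,-43, 22 high); the black S2 is at (468,-163.5, 20 high). The heights match, and pan x points along world +y with its origin at about (505,138). I'll push with the fingertips 10 mm apart as a cradle, starting with a turn to S1's heading.

Call:
apply_moves --targets "0 0 0 -0.188 10; 0 0 0 -0.188 10; 0 0 0 -0.188 10; 0 0 0 -0.188 10; 0 0 0 -0.188 10; 0 0 0 -0.188 10; 0 0 0 -0.188 10; 0 0 0 0 10" --grip_force 20

```text
time_s: 1.1
eef_pos: [273.9, -561.7, 231.0]
tcp_rot: [-0.0, 0.635, 0.772, 0.0]
force: [0.6, 1.0, 0.1]
opening: 10.3
gripper_force: 0.0
```

```bash
cat > g.py <<'E'
import sys; from h import *
s=r.get_state(); M=rot(s["tcp_rot"]); p=np.array(s["eef_pos"])
print("t",s["time_s"],"p",p.round(1),"yaw",np.arctan2(M[1,0],M[0,0]).round(4),"open",round(s["opening"],1),"F",np.round(s["force"],1),"q",s["q"].round(2))
if len(sys.argv)>3: print("shift",((np.array(sys.argv[1:4],float)-p)@M).round(1))
E
python3 g.py 577 -98 100
```

```text
t 1.1 p [ 273.9 -561.7  231. ] yaw 1.765 open 10.3 F [0.6 1.  0.1] q [-1.22  0.49  1.56 -0.    1.09 -1.42]
shift [396.4 386.9 131.2]
```

Call:
apply_moves --targets "44 43 0 0 10; 44 43 0 0 10; 44 43 0 0 10; 44 43 0 0 10; 44 43 0 0 10; 44 43 0 0 10; 44 43 31 0 10; 44 43 50 0 10; 44 43 50 0 10; 0 0 0 0 10"

```text
time_s: 2.35
eef_pos: [559.3, -121.8, 121.4]
tcp_rot: [-0.002, 0.635, 0.772, -0.001]
force: [-0.3, -0.5, 0.6]
opening: 9.7
gripper_force: 0.0
```

```bash
python3 g.py 577 -98 7
```

```text
t 2.35 p [ 559.3 -121.8  121.4] yaw 1.7652 open 9.7 F [-0.3 -0.5  0.6] q [-0.33  0.55  1.8   0.    0.8  -0.52]
shift [ 19.7  22.5 114.4]
```

Call:
apply_moves --targets "10 11 0 0 10; 10 11 20 0 10; 0 0 45 0 10; 0 0 40 0 10; 0 0 9 0 10; 0 0 0 0 10"

```text
time_s: 3.1
eef_pos: [577.3, -101.0, 10.5]
tcp_rot: [0.0, 0.635, 0.772, -0.0]
force: [0.1, -1.0, 0.1]
opening: 10.4
gripper_force: 0.0
```

```bash
python3 g.py 577 -98 7; python3 - <<'E'
from h import *
im,d=snapshot("side"); cv2.imwrite("pics/s2.png",cv2.resize(im[120:330,150:400],None,fx=2.8,fy=2.8))
E
```

```text
t 3.1 p [ 577.3 -101.    10.5] yaw 1.7654 open 10.4 F [ 0.1 -1.   0.1] q [-0.29  0.73  1.83 -0.    0.58 -0.48]
shift [3.  0.3 3.5]
```

View pics/s2.png

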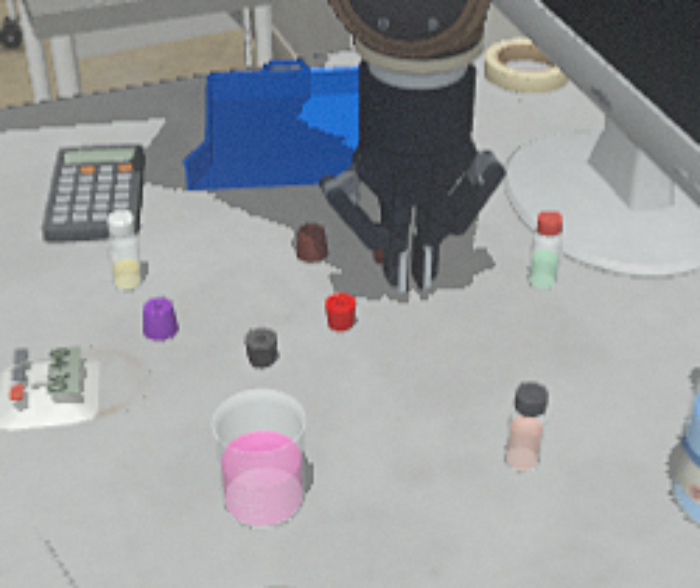

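Call:
apply_moves --targets "4 0 3 0 10; 8 0 0 0 10; 8 0 0 0 10; 8 0 0 0 10; 10 0 0 0 10; 10 0 0 0 10; 12 0 0 0 10; 12 0 0 0 10; 12 0 0 0 10; 12 0 0 0 10"

```text
time_s: 4.4
eef_pos: [558.2, -5.8, 7.3]
tcp_rot: [0.0, 0.635, 0.773, -0.0]
force: [-0.2, 0.4, 0.2]
opening: 9.8
gripper_force: 0.1
```

```bash
python3 g.py 577 -98 7; python3 - <<'E'
from h import *
im,d=snapshot("side"); cv2.imwrite("pics/s3.png",cv2.resize(im[120:330,150:400],None,fx=2.8,fy=2.8))
E
```

```text
t 4.4 p [558.2  -5.8   7.3] yaw 1.7664 open 9.8 F [-0.2  0.4  0.2] q [-0.13  0.72  1.9  -0.    0.53 -0.32]
shift [-94.1   0.5   0.3]
```

View pics/s3.png

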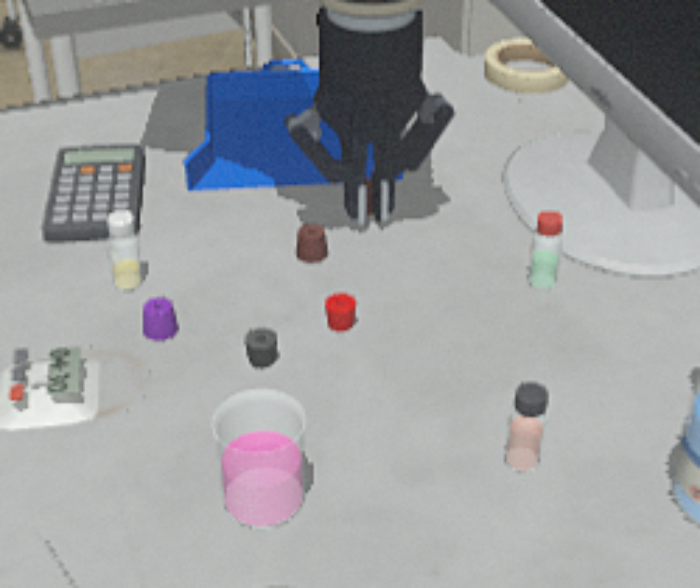

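S1 shows through the gap between the fingers at (370,190) and is being pushed squarely, so I continue.

Call:
apply_moves --targets "12 0 0 0 10; 12 0 0 0 10; 12 0 0 0 10; 12 0 0 0 10; 12 0 0 0 10; 12 0 0 0 10; 12 0 0 0 10; 12 0 0 0 10; 12 0 0 0 10; 12 0 0 0 10"

```text
time_s: 5.7
eef_pos: [535.0, 111.8, 7.3]
tcp_rot: [0.0, 0.635, 0.773, -0.0]
force: [-0.5, -1.0, -0.0]
opening: 9.7
gripper_force: 0.1
```

Call:
apply_moves --targets "12 0 0 0 10; 12 0 0 0 10; 10 0 0 0 10; 8 0 0 0 10; 0 0 0 0 10; -20 0 0 0 10; -30 0 -20 0 10; -20 0 -50 0 10; 0 0 -20 0 10; 0 0 0 0 10"

```text
time_s: 6.95
eef_pos: [541.3, 82.2, 98.6]
tcp_rot: [0.001, 0.635, 0.772, 0.001]
force: [0.5, -0.2, -0.2]
opening: 9.9
gripper_force: 0.0
```

```bash
python3 g.py 468 -205 90; python3 - <<'E'
from h import *
cp=camera_params("side");im,d=snapshot("side"); W=world(cp,d)
m=(W[...,2]>10)&(W[...,0]>440)&(W[...,0]<570)&(W[...,1]>95)&(W[...,1]<208)&(im[...,0].astype(int)<im[...,2]+10)&(W[...,2]<40)
P=W[m];print(len(P),P.mean(0) if len(P) else 0, P.min(0),P.max(0))
E
```

```text
t 6.95 p [541.3  82.2  98.6] yaw 1.7647 open 9.9 F [ 0.5 -0.2 -0.2] q [ 0.03  0.56  1.88 -0.    0.7  -0.16]
shift [-267.7 -127.3    8.4]
79 [521.28048982 169.82095795  21.72848151] [509.33940528 162.62170073  10.19912993] [532.48855678 182.68588322  29.00086943]
```

S1 lies on the flat floor at about (521,177). Next is S2.

Call:
apply_moves --targets "0 0 0 0.097 10; 0 0 0 0.097 10; -48 -12 0 0 10; -48 -12 0 0 10; -48 -12 0 0 10; -48 -12 0 0 10; -48 -12 0 0 10; -48 -12 0 0 10; 0 0 0 0 10; 0 0 0 0 10"

```text
time_s: 8.25
eef_pos: [468.4, -204.1, 96.3]
tcp_rot: [-0.001, 0.707, 0.707, -0.0]
force: [-0.5, 0.0, -0.7]
opening: 10.2
gripper_force: 0.0
```

```bash
python3 g.py 468 -206 7; python3 - <<'E'
from h import *
from m import blobs
cp=camera_params("top");im,d=snapshot("top");blobs("top",im,world(cp,d),dict(bB=(278,211)),28)
E
```

```text
t 8.25 p [ 468.4 -204.1   96.3] yaw 1.5717 open 10.2 F [-0.5  0.  -0.7] q [-0.54  0.52  1.97  0.    0.65 -0.54]
shift [-1.9 -0.3 89.3]
top bB 84 mean [509.7 -42.8  19. ] topc [510.3 -42.5  21.6] enc 510.3 -42.9 10.1 bgr [54. 57. 76.]
```

Call:
apply_moves --targets "-2 0 40 0 10; 0 0 40 0 10; 0 0 9 0 10; 0 0 0 0 10; 8 0 0 0 10; 8 0 0 0 10; 8 0 0 0 10; 10 0 0 0 10; 12 0 0 0 10; 12 0 0 0 10"

```text
time_s: 9.55
eef_pos: [468.9, -147.6, 8.3]
tcp_rot: [0.0, 0.707, 0.708, -0.0]
force: [-0.2, -0.0, -0.1]
opening: 10.1
gripper_force: 0.2
```

Call:
apply_moves --targets "12 0 0 0 10; 12 0 0 0 10; 12 0 0 0 10; 12 0 0 0 10; 12 0 0 0 10; 12 0 0 0 10; 12 0 0 0 10; 12 0 0 0 10; 12 0 0 0 10; 12 0 0 0 10"

```text
time_s: 10.8
eef_pos: [468.7, -27.7, 8.3]
tcp_rot: [0.0, 0.707, 0.708, -0.0]
force: [-0.7, -0.1, -0.4]
opening: 9.9
gripper_force: 0.1
```

```bash
python3 g.py 468 129 7; python3 - <<'E'
from h import *
im,d=snapshot("side"); cv2.imwrite("pics/s4.png",cv2.resize(im[120:330,150:400],None,fx=2.8,fy=2.8))
E
```

```text
t 10.8 p [468.7 -27.7   8.3] yaw 1.5723 open 9.9 F [-0.7 -0.1 -0.4] q [-0.2   0.65  2.12 -0.    0.37 -0.2 ]
shift [156.7  -0.5   1.3]
```

View pics/s4.png

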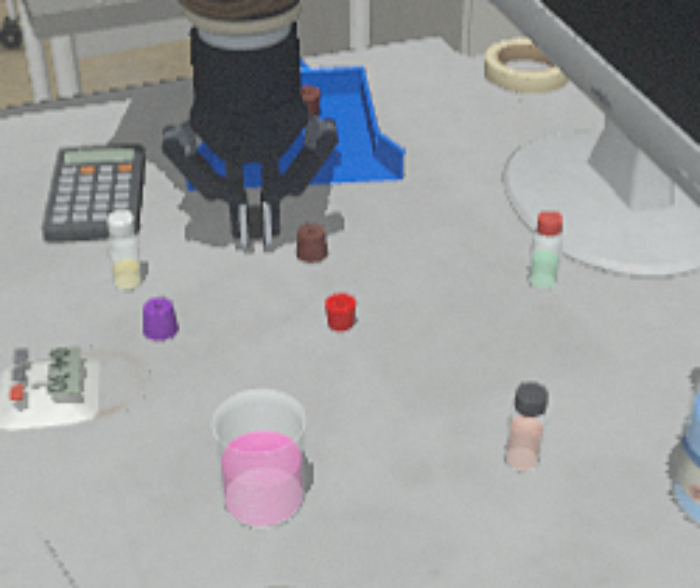

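S2 is ahead of the fingers at (255,215), S3 at (311,242) is untouched, and S1 is upright in the pan at (311,100). I keep pushing.

Call:
apply_moves --targets "12 0 0 0 10; 12 0 0 0 10; 12 0 0 0 10; 12 0 0 0 10; 12 0 0 0 10; 12 0 0 0 10; 12 0 0 0 10; 12 0 0 0 10; 12 0 0 0 10; 12 0 0 0 10"

```text
time_s: 12.1
eef_pos: [468.5, 92.3, 8.3]
tcp_rot: [0.0, 0.707, 0.708, -0.0]
force: [-0.1, -0.6, -0.3]
opening: 9.8
gripper_force: 0.2
```

Call:
apply_moves --targets "12 0 0 0 10; 12 0 0 0 10; 8 0 0 0 10; 4 0 0 0 10; 0 0 0 0 10; -20 0 0 0 10; -30 0 -20 0 10; -20 0 -50 0 10; 0 0 -20 0 10; 0 0 0 0 10"

```text
time_s: 13.35
eef_pos: [469.2, 57.0, 99.6]
tcp_rot: [0.001, 0.707, 0.707, 0.001]
force: [-0.3, 0.2, -0.7]
opening: 9.9
gripper_force: 0.0
```

```bash
python3 g.py 510 -88 97; cat > pan.py <<'E'
from h import *
cp=camera_params("side");im,d=snapshot("side"); W=world(cp,d)
m=(W[...,2]>10)&(W[...,0]>440)&(W[...,0]<570)&(W[...,1]>85)&(W[...,1]<208)&(im[...,0].astype(int)<im[...,2]+15)&(W[...,2]<40)
n,l=cv2.connectedComponents(m.astype(np.uint8))
for i in range(1,n):
    P=W[l==i]
    if len(P)>10: print(len(P),P.mean(0).round(1),P.min(0).round(1),P.max(0).round(1),im[l==i].mean(0).round())
E
python3 pan.py
```

```text
t 13.35 p [469.2  57.   99.6] yaw 1.5712 open 9.9 F [-0.3  0.2 -0.7] q [-0.02  0.48  2.06 -0.    0.6  -0.02]
shift [-145.    40.8    2.7]
83 [521.5 169.5  21.8] [509.4 161.3  10. ] [532.5 184.7  29.7] [56. 57. 80.]
55 [468.5 143.2  19.2] [459.9 137.2  10.3] [477.9 154.6  25.6] [64. 63. 62.]
```

Call:
apply_moves --targets "-48 14 0 0 10; -48 14 0 0 10; -48 13 0 0 10; 0 0 0 0 10; 0 0 0 0 10; 0 0 40 0 10; 0 0 40 0 10; 0 0 10 0 10; 0 0 0 0 10"

```text
time_s: 14.52
eef_pos: [509.6, -85.7, 8.3]
tcp_rot: [-0.001, 0.706, 0.708, -0.0]
force: [0.1, -0.0, -0.7]
opening: 9.9
gripper_force: 0.0
```

```bash
python3 g.py 510 115 7
```

```text
t 14.525 p [509.6 -85.7   8.3] yaw 1.5733 open 9.9 F [ 0.1 -0.  -0.7] q [-0.29  0.68  2.   -0.    0.46 -0.3 ]
shift [200.7   0.9   1.3]
```

Call:
apply_moves --targets "8 0 0 0 10; 8 0 0 0 10; 8 0 0 0 10; 10 0 0 0 10; 12 0 0 0 10; 12 0 0 0 10; 12 0 0 0 10; 12 0 0 0 10; 12 0 0 0 10; 12 0 0 0 10"

```text
time_s: 15.78
eef_pos: [509.6, 20.4, 8.3]
tcp_rot: [0.0, 0.707, 0.708, -0.0]
force: [-0.6, -0.2, 0.6]
opening: 9.9
gripper_force: 0.2
```

Call:
apply_moves --targets "12 0 0 0 10; 12 0 0 0 10; 12 0 0 0 10; 12 0 0 0 10; 12 0 0 0 10; 12 0 0 0 10; 12 0 0 0 10; 8 0 0 0 10; 4 0 0 0 10; 0 0 0 0 10"

```text
time_s: 17.02
eef_pos: [509.5, 115.7, 8.3]
tcp_rot: [0.0, 0.706, 0.708, -0.0]
force: [0.4, -0.0, -0.4]
opening: 10.2
gripper_force: 0.0
```

Call:
apply_moves --targets "-20 0 0 0 10; -30 0 -20 0 10; -20 0 -50 0 10; -20 0 -40 0 10; -40 0 -20 0 10; 0 0 0 0 10; 0 0 0 0 10"

```text
time_s: 17.9
eef_pos: [509.3, -14.4, 138.0]
tcp_rot: [-0.0, 0.707, 0.707, -0.0]
force: [-0.1, 0.7, 0.3]
opening: 10.0
gripper_force: 0.0
```

```bash
python3 g.py; python3 pan.py; python3 - <<'E'
from h import *
from m import blobs
cp=camera_params("side");im,d=snapshot("side");W=world(cp,d);blobs("side",im,W,dict(v1=(195,212),v2=(345,212),v3=(339,272),red=(272,232),pur=(207,234)),28)
cv2.imwrite("pics/s5.png",cv2.resize(im[120:330,150:400],None,fx=2.8,fy=2.8))
E
```

```text
t 17.9 p [509.3 -14.4 138. ] yaw 1.5714 open 10.0 F [-0.1  0.7  0.3] q [-0.16  0.45  1.94  0.    0.75 -0.16]
147 [515.7 151.2  21.3] [499.2 125.4  10.1] [532.6 183.9  29.7] [56. 58. 81.]
54 [468.5 143.   19.5] [459.9 136.4  10.4] [477.9 154.9  25. ] [62. 63. 62.]
side v1 264 mean [373.7 -70.   36.4] topc [373.1 -65.5  57.8] enc 372.9 -64.3 9.4 bgr [179. 190. 188.]
side v2 259 mean [ 676.6 -100.5   36.1] topc [678.2 -96.2  58. ] enc 679.0 -94.5 9.3 bgr [150. 160. 171.]
side v3 357 mean [ 620.6 -279.8   38.2] topc [ 622.4 -276.4   58. ] enc 622.1 -275.7 9.8 bgr [137. 141. 152.]
side red 106 mean [ 524.1 -131.7   17.7] topc [ 524.3 -130.1   19.9] enc 524.4 -129.0 11.7 bgr [ 62.  64. 189.]
side pur 123 mean [ 398.9 -126.7   17.9] topc [ 398.7 -124.3   21.6] enc 398.0 -123.8 10.8 bgr [164.  81. 131.]
```

View pics/s5.png

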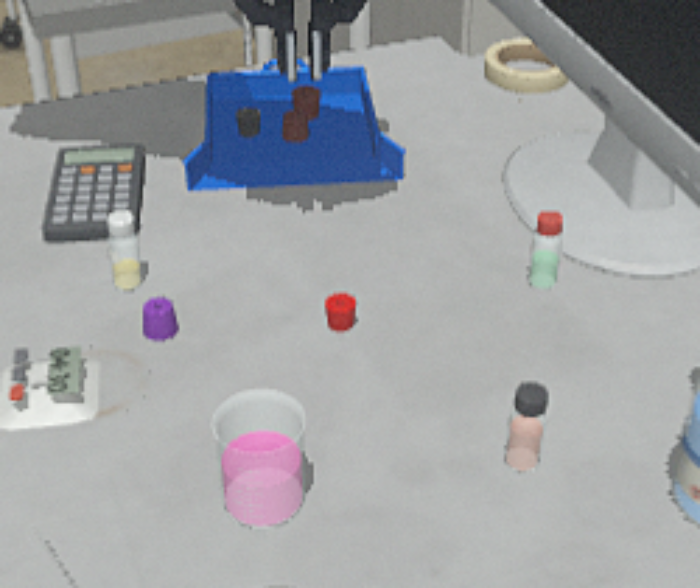

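All three stoppers stand on the flat floor, at picture (249,121), (296,126) and (306,102). The nearest stopper face is at y≥125 and the floor begins at y=93. The vials, beaker and decoys haven't moved, so I'm handing in.

```bash
python3 -c "
from cell import r
print(r.hand_in())"
```

```text
the job is handed in; nothing more can be done
None
```

All three stoppers were swept upright onto the pan's flat floor, the vials, beaker and decoys stayed where they were, and the job was handed in at about 18 s of the 64 s allowed.

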